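# Fit the charged battery to the cordless chopper

### The arm

A 6-joint arm with a two-finger parallel gripper is mounted at the origin on a cart in front of the work surface, level with it; the furniture and walls round the work are solid. World frame = base frame: x ahead of the robot, y to its left, z up, the work surface at z = 0. Lengths are in m, angles in rad, forces in N, time in s.
With the tool pointing down it reaches from about 0.275 to 0.825 m from the base axis. Payload 4.9 kg.
Tool frame: the origin (TCP) lies midway between the tips of the shut fingers; the grasp point (between the pads) lies 19 mm behind it (grip_point_offset is the distance from the TCP to the grasp point, in m); z points along the fingers, y is the line along which they close (so a half turn about z gives the same grasp; the last joint's range is limited). The gripper opens to 85 mm and grips with 20 to 120 N. Pads are 22 mm wide; open, the fingers measure 114 mm over their backs; the gripper's body (76 mm by 85 mm) begins 54 mm behind the grasp point. The pads swing forward as they close: fully open they stand 13 mm farther back than shut.
Start: joints at [-1.297, 0.326, -0.193, 1.052, 0, 1.437], TCP at [0.218, -0.505, 0.231] pointing down, gripper open.
Joint ranges: [-2.65, 2.65], [-0.97, 1.79], [-1.3, 1.35], [-1.93, 2.1], [-1.47, 1.37], [-3.14, 3.14]. Speed limits (rad/s): [2.57, 2.57, 3.14, 3.14, 3.14, 3.14].

### API

Orientations are given as a rotation vector (axis times angle).
In Python, from cell import * gives the robot as it stands. Calls block until the motion is done:
- movep(position, orientation): joint-space move of the TCP to a pose.
- move_l(position, velocity=0.15, rot=None, until_force=None): straight line of the TCP; rot=None keeps the orientation; velocity is the mean speed in m/s. With until_force (N) it stops when the force on the tool has changed by that much, and returns True; else False.
- set_joints(angles): joint-space move.
- let_go() and grab(newtons=None): open the fingers fully, or close them until they stop; newtons is the grip in N (None keeps the last).
- sleep(seconds).
- ik(position, orientation): joint angles nearest the present ones, or None.
- get_state(): the state.
- grab_frame(name): name is "scene" or "side" or "wrist"; returns a dict with "img" (400x640x3 uint8, red, green, blue), "fx", "fy", "cx", "cy" (pixels), "cam_to_world" (4x4, takes a point from camera to world coordinates); the wrist camera has in their place "T_tool_cam" (4x4, takes a point from camera to tool coordinates, whose origin is the TCP and whose axes are the flange's). Camera axes: x right, y down, z forward; pixel columns grow to the right and rows downward; lengths in m; the calibration is good to about 2 mm. A picture is of the moment at which its call begins: read the wrist's pose just before it. There is no depth.
A pose or a line that the arm cannot do raises MotionError and nothing moves.
- sign_off(): hands the job in; it is judged then, once.
Trained networks look in the newest picture that a camera, given by its name, has taken for a name from the list of things; names that differ only in an ending like _2 or _b are one class to them, and where a whole thing is asked for, a point or a joint stands for the part that bears it (a point fixed in the world has none). Each returns a list of dicts, best first, with "score" (0 to 1); they miss things now and then, are a little off and sometimes report something else, mostly with a low value. They report only what shows in the picture. A call takes as long as a camera call. They do not tell look-alikes from the thing itself.
- spot_in(camera, name): "centre" ([column, row] in pixels, amid what is visible of it).
- silhouettes(camera, name): "mask" (400x640 bool, what is visible of it) and "centre" ([column, row] in pixels, amid what is visible of it).
- tip_of(camera, name): "centre" ([column, row] in pixels: a listed point, or the origin of a listed thing).
The state is a dict: "clock": time; "q": joint angles; "joint_velocities": joint speeds; "tau": joint torques, N m; "position": TCP position; "eef_rot": TCP orientation; "contact_force": force on the tool from outside, world axes, zero at the start; "wrist_torque": the same for the moment, N m; "finger_gap": opening from 0.0 (shut) to 1.0 (fully open); "grasp_force": force on a finger pad.
Only numpy, scipy, OpenCV 4.12 (cv2) and the standard library are available. Lean on these libraries where they do the work, as an engineer would, in place of code of your own. Each camera call takes 0.05 s, during which the arm holds its last target. There are 200 camera calls.

### The job

The battery on the charger is full and the cordless chopper next to it has none. Press the charger's orange catch until the battery kicks out, slide it off the charger, and slide it into the chopper's bay, nose first, until the catch clicks and it stays fully home when you let go. Do it with gentle hand force, without straining rails or catches, and leave the other kitchen things where they are.

Things in the scene. Friction and masses are not known exactly. Their poses are not given: they have to be found in the camera images.
- battery: Battery, 72 (x) x 62 (y) x 50 mm, 220 g. Origin: middle of its underside; +x to its nose, which goes in first. Dark dovetail foot 9 mm high, 62 wide below, 51 above, nose tapered; grey ribbed grip block above, x = -28 to 36, 40 wide, up to 50 mm; at the tail (x = -36) a heel 34 wide, 14 high. Grip the block across y, fingertips 12 mm or more above the underside.
- charger: Grey charger, 144 x 84 mm, fixed on the worktop. Origin: at worktop height below the middle of a battery that is home. +x is the way into its bay, away from the open mouth. The bay is the same as the chopper's (see chopper_mouth). A head 56 mm high, x = 36 to 80 mm, closes the bay and carries the orange catch pad. The fingers must not press it with more than 40 N.
- charger_seat (a point): Where the battery's origin lies when it is home in the charger: on the bay floor, 24 mm above the worktop; axes as the charger's. To take it off, draw the battery out along -x (a few N) until its origin is 80 mm or more from here; only then can it be lifted. Battery against charger: 40 N at most.
- charger_pad (a point): Centre of the top of the charger's orange ribbed catch pad, 30 (x) x 32 mm, 66 mm above the worktop at rest, 60 mm from the charger's origin along its +x; moves down with the pad. The home battery's nose face is 24 mm from the pad's centre and its top 8 mm higher than the pad.
- charger_catch (a joint): Travel of the charger's catch pad, m: 0 up, 0.006 at its stop; 4 to 6 N press it down. Its tooth locks the battery's nose bar; pressed over 5 mm it lets go and, while it is held down, a spring kicks the battery 10 mm out along -x. Let go after that, the pad stays part-way down under the battery, unlocked, until that is drawn out. Let go before, it locks again.
- chopper: Cordless chopper, fixed on the worktop: cream motor base, 100 mm diameter, its centre 122 mm along +x, with clear bowl and dark lid up to 167 mm high; head with orange pad as on the charger and the bay in front. Origin: at worktop height below the middle of a battery that is home. +x is the way into the bay. Fingers against chopper: 40 N at most.
- chopper_mouth (a point): Middle of the bay's mouth, on its floor, 24 mm above the worktop, 40 mm before the seat; axes as the chopper's. The floor starts 24 mm before it. Dovetail rails, tops 10 mm above the floor, 51 mm or more apart, run from here to the stop; mouth flared 5 mm a side, narrowing over 20 mm. In them the battery has 1 mm play each side and 1.2 mm upward. Set it down with its origin 40 mm before here.
- chopper_seat (a point): Where the battery's origin lies when it is home in the chopper, at the stop; axes as the chopper's. Pushed in, it meets the catch ramp 17 mm before here (2 to 7 N), a spring plunger for the last 10 mm (3 to 5 N more), and the tooth clicks up within the last 1 mm.. Push low, at the heel: pushed high up it tips and binds. 10 to 18 N seat it; never over 40 N.
- chopper_catch (a joint): How far the chopper's catch is pressed down, m: 0 when up and when it has locked, up to 0.006; the passing battery pushes it down. Locked, the battery rests about 1 mm short of the stop; not locked, it is kicked 10 mm out when let go.
- onion: Red onion, 82 mm, bystander. Origin at its underside.
- pepper_mill: Wooden pepper mill, 58 mm diameter, 160 mm high, bystander. Origin at its underside.
- salt_shaker: Glass salt shaker, 44 mm diameter, 90 mm high, bystander. Origin at its underside.
- coffee_cup: White cup, 62 x 92 x 51 mm, bystander. Origin at its underside.
- wooden_spoon: Wooden spoon, 310 x 47 x 14 mm, lying, bystander. Origin at its underside.
- teaspoon: Teaspoon, 130 x 27 x 11 mm, lying, bystander. Origin at its underside.
There are look-alikes about, which are no part of the job. Leave any purple look-alike of the charger alone.

How it is judged:
By the outcome, as a careful person would: the job done as asked, in the order asked, and still so for the second after the job is handed in, with the robot touching nothing.
It also fails if it takes over 72 s, if anything falls off the work surface, if the arm or the gripper's body presses on something with over 40 N, if the wrist force passes 120 N, or if a joint passes its speed limit or range.

## Working session

There is one attempt and no reset: what is moved stays moved. The work goes in short steps, each a Python script; the robot and the scene stay as the last script left them, time stands still between calls to the robot, and variables do not carry over. Pictures are saved under pics/ and viewed, at most 10 in all, crops included, and the job is handed in when it is done.

```bash
ls; mkdir -p pics; python3 - <<'E'
from cell import *
import cv2,numpy as np
for c in ["scene","side"]:
    f=grab_frame(c); cv2.imwrite(f"pics/{c}0.png",f["img"][:,:,::-1])
    print(c,f["fx"],f["fy"],f["cx"],f["cy"],np.round(f["cam_to_world"],4).tolist())
    for n in ["battery","charger","charger_pad","chopper","chopper_mouth","chopper_seat","charger_seat"]:
        print(n,"tip",[(np.round(d["centre"]).tolist(),round(d["score"],2)) for d in tip_of(c,n)], "spot",[(np.round(d["centre"]).tolist(),round(d["score"],2)) for d in spot_in(c,n)] if "_" not in n else "")
print(get_state())
E
```

```text
pics
scene 380.2141691641137 380.2141691641137 316.8805905151497 192.5607918484378 [[-0.7475, -0.4964, 0.4414, -0.0607], [-0.6642, 0.5478, -0.5087, 0.6127], [0.0107, -0.6734, -0.7392, 1.0237], [0.0, 0.0, 0.0, 1.0]]
battery tip [([354.0, 168.0], 0.6)] spot [([352.0, 163.0], 0.58)]
charger tip [([353.0, 175.0], 0.7), ([388.0, 157.0], 0.65), ([260.0, 318.0], 0.25)] spot [([380.0, 147.0], 0.89), ([346.0, 173.0], 0.71)]
charger_pad tip [([210.0, 274.0], 0.45), ([378.0, 136.0], 0.38), ([343.0, 156.0], 0.37)] spot 
chopper tip [([282.0, 234.0], 0.57)] spot [([265.0, 214.0], 0.95)]
chopper_mouth tip [([287.0, 239.0], 0.68)] spot 
chopper_seat tip [([278.0, 228.0], 0.84)] spot 
charger_seat tip [([352.0, 170.0], 0.9), ([390.0, 156.0], 0.68)] spot 
side 443.98923207054037 443.98923207054037 317.4565954397503 205.11083449485045 [[0.9845, -0.077, 0.1574, 0.3181], [-0.1751, -0.3971, 0.9009, -1.1975], [-0.0069, -0.9145, -0.4045, 0.611], [0.0, 0.0, 0.0, 1.0]]
battery tip [([271.0, 268.0], 0.66)] spot [([328.0, 257.0], 0.57)]
charger tip [([328.0, 318.0], 0.66), ([330.0, 272.0], 0.6), ([253.0, 188.0
[... 525 characters left out ...]
.1, 'q': array([-1.29721377e+00,  3.26200851e-01, -1.92613234e-01,  1.05198181e+00,
       -6.40095587e-06,  1.43661134e+00]), 'joint_velocities': array([-3.08080877e-04, -1.54815580e-03, -1.00612958e-03,  6.55218682e-05,
       -5.68859869e-04, -7.97359170e-04]), 'tau': array([ 5.17192730e-04, -4.43340647e+01,  2.62759209e+01,  1.09088658e-03,
       -2.03757190e-04, -4.73603322e-06]), 'position': array([ 0.21812938, -0.50491394,  0.23127534]), 'eef_rot': array([ 3.07652188e+00,  6.36091214e-01, -9.98278145e-06]), 'contact_force': array([0.57827486, 0.27940867, 0.50144534]), 'wrist_torque': array([-0.02521289,  0.03522239,  0.01856666]), 'grasp_force': 0.0, 'finger_gap': 0.9994494869612748}
```

View pics/scene0.png

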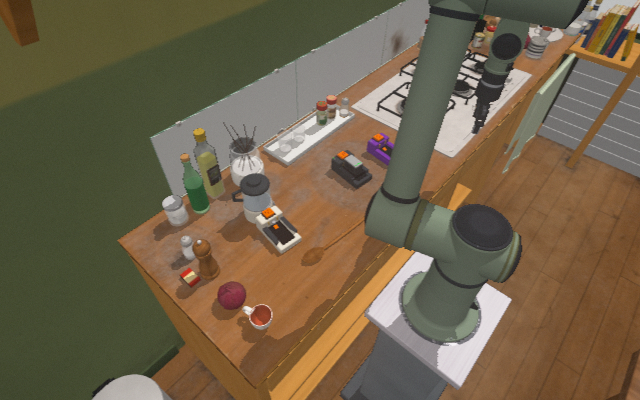

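View pics/side0.png

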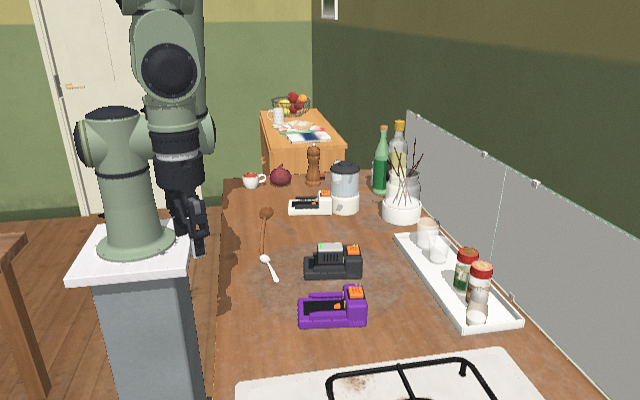

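Candidates: the dark grey charger carrying the battery at scene (350,168) / side (333,260). The look-alike is the purple empty charger at scene (380,148) / side (333,308). I choose the grey one. The chopper is at scene (275,225) / side (325,200).

```bash
cat > h.py <<'E'
from cell import *
import cv2,numpy as np
from scipy.spatial.transform import Rotation as R
from scipy.optimize import least_squares
def down(yaw):  # tool z down, tool x at heading yaw
    return (R.from_euler('z',yaw)*R.from_euler('x',np.pi)).as_rotvec()
def cam(name,png=None):
    s=get_state(); f=grab_frame(name)
    if name=="wrist":
        T=np.eye(4);T[:3,:3]=R.from_rotvec(s["eef_rot"]).as_matrix();T[:3,3]=s["position"]
        f["cam_to_world"]=T@f["T_tool_cam"]
    if png: cv2.imwrite(f"pics/{png}.png",f["img"][:,:,::-1])
    return f
def ray(f,c):
    M=f["cam_to_world"]; d=M[:3,:3]@[(c[0]-f["cx"])/f["fx"],(c[1]-f["cy"])/f["fy"],1]
    return M[:3,3],d
def onz(f,c,z):
    o,d=ray(f,c); return o+d*(z-o[2])/d[2]
def proj(f,p):
    M=f["cam_to_world"]; q=(np.asarray(p)-M[:3,3])@M[:3,:3]
    return np.array([f["cx"]+f["fx"]*q[0]/q[2],f["cy"]+f["fy"]*q[1]/q[2]])
Z={"charger":0,"charger_seat":.024,"charger_pad":.066,"chopper":0,"chopper_mouth":.024,"chopper_seat":.024,"battery":.024}
OFF={"charger":0,"charger_seat":0,"charger_pad":.06,"chopper":0,"chopper_mouth":-.04,"chopper_seat":0,"battery":0}
def obs(f,name,key,near=None,tol=.06):
    out=[]
    for d in tip_of(name,key):
        p=onz(f,d["centre"],Z[key])
        if near is None or np.hypot(*(p[:2]-near))<tol: out.append((d["score"],p,d["centre"]))
    return out
E
python3 - <<'E'
from h import *
for c in ["scene","side"]:
    f=cam(c)
    for k in Z:
        print(c,k,[(round(s,2),np.round(p,3).tolist()) for s,p,_ in obs(f,c,k)])
print(np.round(grab_frame("wrist")["T_tool_cam"],3).tolist())
im=cv2.imread("pics/side0.png")[170:350,230:430]; cv2.imwrite("pics/crop.png",cv2.resize(im,None,fx=3.3,fy=3.3,interpolation=3))
E
```

```text
scene charger [(0.74, [0.482, -0.447, 0.0]), (0.56, [0.513, -0.259, 0.0]), (0.35, [0.571, 0.383, 0.0])]
scene charger_seat [(0.66, [0.525, -0.246, 0.024]), (0.6, [0.464, -0.424, 0.024])]
scene charger_pad [(0.57, [0.53, -0.437, 0.066]), (0.53, [0.572, -0.255, 0.066])]
scene chopper [(0.89, [0.502, 0.132, 0.0]), (0.43, [0.35, 0.372, 0.0])]
scene chopper_mouth [(0.79, [0.483, 0.137, 0.024])]
scene chopper_seat [(0.77, [0.52, 0.13, 0.024]), (0.73, [0.567, 0.376, 0.024])]
scene battery [(0.28, [0.666, 0.385, 0.024])]
side charger [(0.69, [0.466, -0.435, 0.0]), (0.64, [0.51, -0.239, 0.0]), (0.56, [0.367, 0.002, 0.0]), (0.19, [0.516, 0.147, -0.0])]
side charger_seat [(0.96, [0.472, -0.433, 0.024]), (0.65, [0.512, -0.252, 0.024])]
side charger_pad [(0.72, [0.532, -0.44, 0.066]), (0.66, [0.568, -0.265, 0.066])]
side chopper [(0.96, [0.517, 0.133, 0.0]), (0.64, [0.458, 0.413, 0.0])]
side chopper_mouth [(0.93, [0.486, 0.151, 0.024])]
side chopper_seat [(0.8, [0.507, 0.153, 0.024])]
side battery [(0.76, [0.504, -0.249, 0.024])]
[[-0.0, -0.96, -0.28, 0.07], [1.0, -0.0, -0.001, -0.0], [0.001, -0.28, 0.96, -0.142], [0.0, 0.0, 0.0, 1.0]]
```

View pics/crop.png

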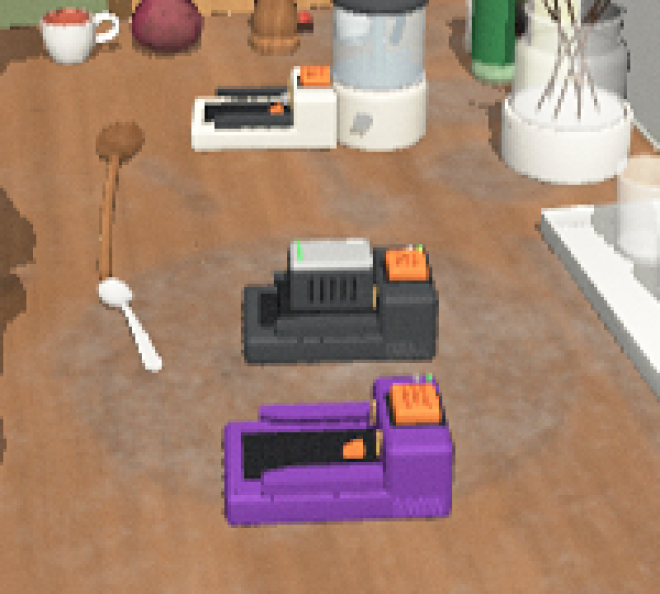

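The crop confirms it: the grey charger holds the battery and the purple one is empty. Moving in for close wrist views.

```bash
cat >> h.py <<'E'
def fit(frames,keys,near,x0):
    """frames: list of camera names/frame; keypoints -> x,y,yaw"""
    ob=[]
    for n,f in frames:
        for k in keys:
            for s,p,c in obs(f,n,k,near)[:1]:
                if s>.3: ob.append((f,k,np.array(c),n,p))
    def pt(v,k): return [v[0]+OFF[k]*np.cos(v[2]),v[1]+OFF[k]*np.sin(v[2]),Z[k]]
    r=least_squares(lambda v:np.concatenate([(proj(f,pt(v,k))-c) for f,k,c,n,p in ob]),x0,loss="soft_l1",f_scale=3,x_scale=[.01,.01,.1])
    for f,k,c,n,p in ob: print(n,k,np.round(p[:2],4),"res px",np.round(proj(f,pt(r.x,k))-c,1))
    return r.x
E
python3 - <<'E'
from h import *
def look(x,y,yaw,keys,tag):
    near=np.array([x,y]); fr=[]; v=np.array([x,y,yaw])
    for i,(dx,z) in enumerate([(.03,.26)]):
        movep([x+dx,y,z],down(yaw+np.pi)); f=cam("wrist",f"w_{tag}")
        ob=[(k,o[2],o[1]) for k in keys for o in obs(f,"wrist",k,near,.12)[:2]]
        for o in ob: print(tag,o[0],np.round(o[1]),np.round(o[2][:2],4))
    v=fit([("wrist",f)],keys,near,v); print(tag,"fit",v,get_state()["clock"])
look(.515,-.25,-.15,["charger","charger_seat","charger_pad","battery"],"charger")
look(.512,.14,-.2,["chopper","chopper_mouth","chopper_seat"],"chopper")
E
```

```text
charger charger_pad [319. 196.] [ 0.5697 -0.2554]
charger battery [318. 141.] [ 0.5101 -0.2479]
wrist charger_pad [ 0.5697 -0.2554] res px [-0. -0.]
wrist battery [ 0.5101 -0.2479] res px [0. 0.]
charger fit [ 0.51012168 -0.2478876  -0.12569234] 4.0167
chopper chopper [310. 142.] [0.5102 0.1329]
chopper chopper_mouth [310. 115.] [0.4761 0.1408]
chopper chopper_mouth [312. 149.] [0.5167 0.1343]
chopper chopper_seat [309. 148.] [0.5139 0.1308]
wrist chopper [0.5102 0.1329] res px [-0.5  2.5]
wrist chopper_mouth [0.4761 0.1408] res px [ 0.1 -1.4]
wrist chopper_seat [0.5139 0.1308] res px [ 0.4 -0.5]
chopper fit [ 0.51332647  0.13151245 -0.24537308] 5.8167
```

```bash
python3 -c "
import cv2,numpy as np
cv2.imwrite('pics/both.png',np.vstack([cv2.imread('pics/w_charger.png'),cv2.imread('pics/w_chopper.png')])[:, :][::1] if 0 else cv2.resize(np.vstack([cv2.imread('pics/w_charger.png'),cv2.imread('pics/w_chopper.png')]),(480,600)))"
```

```text
(no output)
```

View pics/both.png

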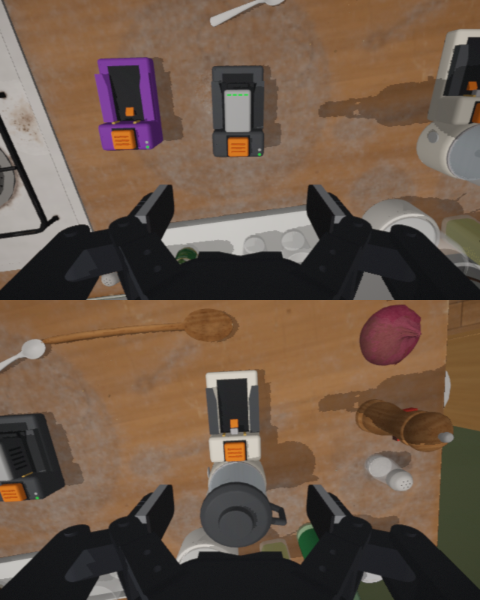

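Both views show the grey charger at about (317,150) and the chopper bay at about (312,145), with nothing in the way. I'll take closer rectified views to pin down yaw and lateral position.

```bash
cat >> h.py <<'E'
def pose(v,x,y=0):  # point in fixture frame -> world xy
    c,s=np.cos(v[2]),np.sin(v[2]); return np.array([v[0]+c*x-s*y,v[1]+s*x+c*y])
def rect(f,v,z,x0=-.11,x1=.09,w=.06,k=2500):
    cs=[(x0,-w),(x1,-w),(x1,w),(x0,w)]
    src=np.float32([proj(f,[*pose(v,*c),z]) for c in cs])
    dst=np.float32([((c[0]-x0)*k,(w-c[1])*k) for c in cs])
    return cv2.warpPerspective(f["img"],cv2.getPerspectiveTransform(src,dst),(int((x1-x0)*k),int(2*w*k)),flags=cv2.INTER_CUBIC)
E
python3 - <<'E'
from h import *
def look(v,keys,z,tag):
    v=np.array(v); fr=[];ims=[]
    movep([*pose(v,-.03),.17],down(v[2]+np.pi)); f=cam("wrist"); 
    v2=fit([("wrist",f)],keys,v[:2],v); print(tag,v2)
    for zz in z: ims.append(rect(f,v2,zz))
    return v2,ims
a,ia=look([.5133,.1315,-.24],["chopper","chopper_mouth","chopper_seat"],[.034],"chopper")
s=get_state();movep([.5,-.05,.3],down(np.pi-.2))
b,ib=look([.5101,-.2479,-.135],["charger_seat","charger_pad","battery","charger"],[.066],"charger")
out=np.vstack(ia+ib)
for i,im in enumerate(ia+ib): cv2.line(out,(0,300*i+150),(500,300*i+150),(255,0,255),1)
cv2.imwrite("pics/rect.png",out[:,:,::-1]); print(out.shape,get_state()["clock"])
np.savez("fits.npz",chop=a,chg=b)
E
```

```text
wrist chopper [0.5107 0.132 ] res px [1.  1.8]
wrist chopper_mouth [0.476  0.1389] res px [-0.1 -2.4]
wrist chopper_seat [0.5127 0.1336] res px [-0.8  0.6]
chopper [ 0.51305599  0.13263052 -0.16749317]
wrist battery [ 0.5096 -0.2469] res px [-0.  0.]
charger [ 0.5096013  -0.24694546 -0.135     ]
(600, 500, 3) 8.625
```

View pics/rect.png

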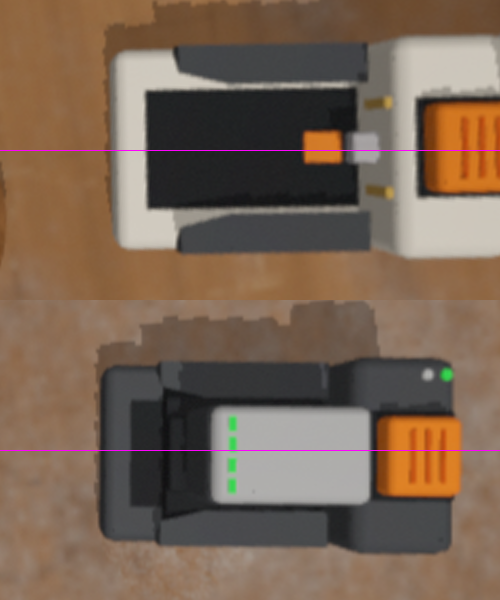

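Readings from the rectified picture (2.5 px/mm, axis line at row 150):
- **Chopper:** the rails are centred on row 147 and span columns 177–368, so the origin shifts by about (+0.9, +1.0) mm.
- **Charger:** the pad and block are centred on row 455.5 against 450, so it shifts by about (−0.7, −2.1) mm.

Next I press the catch.

```bash
python3 - <<'E'
from h import *
d=np.load("fits.npz"); a=d["chop"];b=d["chg"]
A=np.array([*pose(a,.0009,.0010),a[2]+.006]); B=np.array([*pose(b,-.0007,-.0021),b[2]-.005])
np.savez("poses.npz",A=A,B=B); print(A,B)
rv=down(B[2]+np.pi)
movep([*pose(B,.062),.12],rv); grab(30)
move_l([*pose(B,.062),.075],.1)
print(move_l([*pose(B,.062),.0585],.02,until_force=12),get_state()["position"],get_state()["contact_force"])
sleep(.4); s=get_state(); print(s["position"],s["contact_force"],s["clock"])
f=cam("wrist")
move_l([*pose(B,.062),.13],.15)
let_go()
movep([*pose(B,-.04),.17],rv)
f=cam("wrist"); cv2.imwrite("pics/kick.png",rect(f,B,.074)[:,:,::-1])
for o in obs(f,"wrist","battery",B[:2]): print(o)
print(get_state()["clock"])
E
```

```text
[ 0.5141101   0.13346649 -0.16149317] [ 0.50862502 -0.24893214 -0.14      ]
True [ 0.57042353 -0.2577549   0.05993615] [-1.59544514  0.42970918  5.7697702 ]
[ 0.57043142 -0.25771713  0.0599183 ] [-1.28678993  0.08248733  5.7534531 ] 11.675
(0.83, array([ 0.48906488, -0.24800475,  0.024     ]), [318.4, 204.2])
13.75
```

View pics/kick.png

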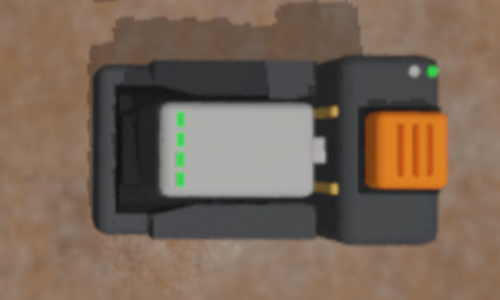

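The battery has kicked out. Its block now spans columns 160–313 (centre about −15 mm), centred on row 149.5. Now I grip it and draw it off.

```bash
python3 - <<'E'
from h import *
d=np.load("poses.npz"); A,B=d["A"],d["B"]
g=-.015
move_l([*pose(B,g),.10],.15); move_l([*pose(B,g),.038],.08,until_force=8)
grab(40); s=get_state(); print(s["finger_gap"],s["grasp_force"],s["contact_force"],s["position"])
print(move_l([*pose(B,g-.075),.038],.05,until_force=18)); s=get_state(); print(s["contact_force"],s["position"],s["finger_gap"])
E
```

```text
0.46484851963633805 42.03581392765045 [-1.11217687  0.3797352   3.78057827] [ 0.49414865 -0.24704024  0.03845869]
False
[2.70550196 0.55287642 6.23240333] [ 0.41958752 -0.23656438  0.03829273] 0.46230149326783254
```

```bash
python3 - <<'E'
from h import *
d=np.load("poses.npz"); A,B=d["A"],d["B"]
print(move_l([*pose(B,-.09),.06],.04,until_force=12), get_state()["contact_force"])
move_l([*pose(B,-.09),.16],.15)
s=get_state(); f=cam("wrist"); p=s["position"]; v=[p[0],p[1],B[2]]
# battery underside = TCP-.014 -> top = TCP+.036
cv2.imwrite("pics/held.png",np.vstack([rect(f,v,p[2]+.036,-.08,.12),f["img"][:400,70:570]])[:600,:,::-1])
print([ (o[0],o[2]) for o in obs(f,"wrist","battery")]); print(s["finger_gap"],s["contact_force"],s["clock"])
E
```

```text
False [ 0.30001906  0.68363608 -1.56915122]
[(0.82, [318.9, 235.3])]
0.46311964834047403 [ 0.12224928  0.84068794 -2.02491904] 18.975
```

View pics/held.png

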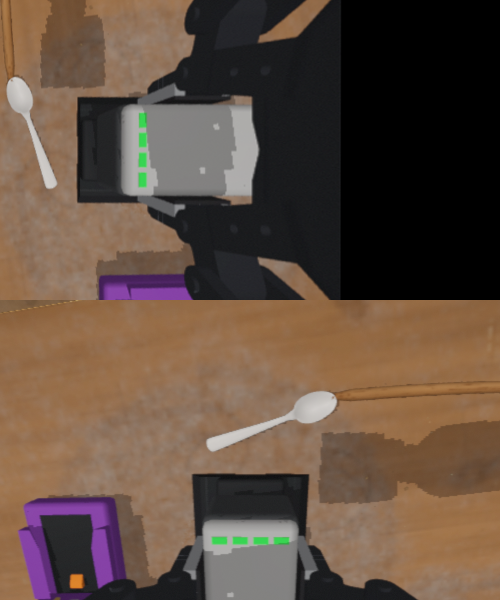

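The battery is held straight. The block tail at column 121 puts its origin 3.6 mm behind the TCP, centred on row 150. Now I carry it to the chopper mouth.

```bash
python3 - <<'E'
from h import *
d=np.load("poses.npz"); A,B=d["A"],d["B"]
o=.0036; rv=down(A[2]+np.pi)
movep([*pose(A,-.08+o),.16],rv)
f=cam("wrist"); f2=obs(f,"wrist","chopper_mouth",A[:2],.1); print([(x[0],x[1]) for x in f2], pose(A,-.04))
move_l([*pose(A,-.08+o),.05],.12)
print(move_l([*pose(A,-.08+o),.0375],.02,until_force=5)); s=get_state(); print(s["position"],s["contact_force"])
z=s["position"][2]+.0003
for x in (-.065,-.05,-.035,-.022):
    r=move_l([*pose(A,x+o),z],.04,until_force=10); s=get_state()
    F=R.from_euler('z',-A[2]).apply(s["contact_force"]); print(x,r,s["position"],np.round(F,1),np.round(s["wrist_torque"],2))
    if r: break
print(s["clock"])
E
```

```text
[] [0.47463057 0.13989817]
True
[0.43851527 0.14573647 0.03841332] [-0.55584575 -0.12525744  5.71748815]
-0.065 False [0.45368795 0.14327592 0.0385297 ] [ 0.7  0.3 -0.5] [-0.   -0.11 -0.  ]
-0.05 False [0.4685068  0.14082442 0.03853866] [ 0.2  0.1 -2. ] [ 0.01 -0.13 -0.  ]
-0.035 False [0.48316505 0.13842937 0.03854704] [ 0.   0.9 -1.3] [-0.01 -0.12  0.01]
-0.022 False [0.49606792 0.13632267 0.03855384] [ 0.5  0.7 -2.7] [ 0.01 -0.01  0.05]
24.3167
```

```bash
python3 - <<'E'
from h import *
d=np.load("poses.npz"); A,B=d["A"],d["B"]
let_go(); s=get_state(); 
move_l([*pose(A,-.0184),.13],.15); move_l([*pose(A,-.095),.13],.15)
f=cam("wrist"); cv2.imwrite("pics/mid.png",rect(f,A,.074)[:,:,::-1])
grab(30); move_l([*pose(A,-.095),.031],.12,until_force=8)
def st(t):
    s=get_state(); p=R.from_euler('z',-A[2]).apply(s["position"]-[A[0],A[1],0]); F=R.from_euler('z',-A[2]).apply(s["contact_force"]); print(t,np.round(p,4),np.round(F,1),round(s["clock"],2))
st("down")
print(move_l([*pose(A,-.060),.031],.04,until_force=14)); st("a")
print(move_l([*pose(A,-.042),.031],.02,until_force=20)); st("push"); sleep(.3); st("hold")
E
```

```text
down [-0.0945  0.0002  0.0315] [ 0.1  0.3 -0.6] 28.04
False
a [-0.0605 -0.0001  0.0308] [-0.1 -0.6 -0.6] 29.07
False
push [-0.0451 -0.0003  0.0306] [-9.4 -0.   6.6] 30.12
hold [-0.0451 -0.0002  0.0306] [-9.4 -0.1  6.4] 30.42
```

```bash
python3 - <<'E'
from h import *
d=np.load("poses.npz"); A,B=d["A"],d["B"]
def st(t):
    s=get_state(); p=R.from_euler('z',-A[2]).apply(s["position"]-[A[0],A[1],0]); F=R.from_euler('z',-A[2]).apply(s["contact_force"]); print(t,np.round(p,4),np.round(F,1),round(s["clock"],2)); return F[0]
for x in np.arange(-.041,-.030,.001):
    move_l([*pose(A,x),.031],.02,until_force=9)
    if st(round(x,4))<-17: break
E
```

```text
-0.041 [-0.0451 -0.0003  0.0305] [-11.    1.2   8.3] 30.67
-0.04 [-0.045  -0.0003  0.0304] [-13.6   1.    9.5] 30.92
-0.039 [-0.045  -0.0003  0.0303] [-15.1   0.8  11.3] 31.17
-0.038 [-0.045  -0.0003  0.0301] [-16.6   0.2  12.7] 31.42
-0.037 [-0.045  -0.0004  0.03  ] [-18.8   0.4  14.4] 31.67
```

```bash
python3 - <<'E'
from h import *
d=np.load("poses.npz"); A,B=d["A"],d["B"]
move_l([*pose(A,-.1),.033],.1); move_l([*pose(A,-.1),.17],.15); let_go()
move_l([*pose(A,-.03),.17],.15); f=cam("wrist")
cv2.imwrite("pics/home.png",np.vstack([rect(f,A,.066),rect(f,A,.034)])[:,:,::-1])
print([(o[0],np.round(o[1],4)) for o in obs(f,"wrist","battery",A[:2])],A,get_state()["clock"])
E
```

```text
[(0.76, array([0.5148, 0.1343, 0.024 ]))] [ 0.5141101   0.13346649 -0.16149317] 35.0167
```

View pics/home.png

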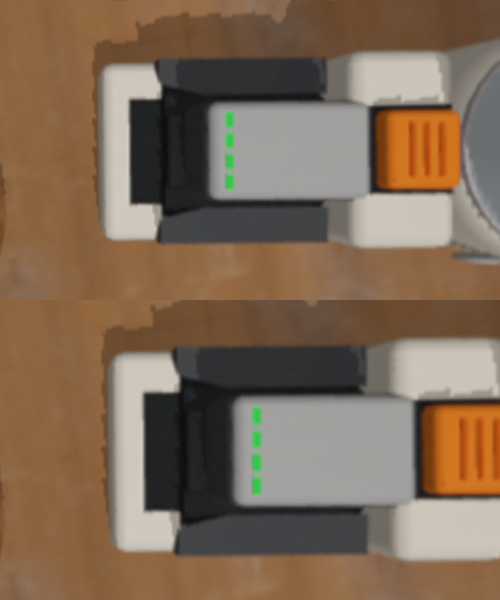

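The battery is home and stayed there after release. The block's front is at column 369 and the pad at 376–461, the same 7 px gap it had when locked in the charger, so it has not been kicked out. The gripper is clear of everything.

```bash
python3 -c "
from cell import *
print(sign_off())"
```

```text
the job is handed in; nothing more can be done
None
```

The battery is off the charger and home in the chopper's bay, held by the catch when I let go; the job was handed in at about 35 s, with no more than about 25 N of force read while pressing, sliding or pushing and no other kitchen things touched.

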